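# Measure the gap on the bench with the tape and lock it

## Robot

A 6-joint arm with a two-finger parallel gripper is mounted at the origin on a cart in front of the work surface, level with it; the furniture and walls round the work are solid. World frame = base frame: x ahead of the robot, y to its left, z up, the work surface at z = 0. Lengths are in m, angles in degrees, forces in N, time in s.
With the tool pointing down it reaches from about 0.3 to 0.75 m from the base axis. Payload 8.5 kg.
Tool frame: the origin (TCP) lies at the very end of the fingers, on their centre line; the grasp point (between the pads) lies 19 mm behind it; z points along the fingers, y is the direction in which the jaws open and shut (so a half turn about z gives the same grasp; the last joint's range is limited). The gripper opens to 85 mm and grips with 20 to 120 N. Pads are 22 mm wide; open, the fingers measure 114 mm over their backs; the gripper's body (76 mm by 85 mm) begins 54 mm behind the grasp point. The pads swing forward as they close: fully open they stand 13 mm farther back than shut.
Start: joints at [63.065, 21.807, 74.336, -0, 83.858, -12.336], TCP at [0.139, 0.532, 0.231] pointing down, gripper open.
Joint ranges: [-178.18, 178.18], [-50.72, 133.34], [12.68, 142.11], [-81.47, 261.47], [9.98, 163.14], [-165.26, 165.26]. Speed limits (degrees/s): [136.94, 136.94, 180, 180, 180, 180].

## Interface

Orientations are given as a 3x3 rotation matrix whose columns are the frame's x, y, z axes.
In Python, from rig import status, vision, env gives the robot as it stands.
- The arm moves only by the tool send_rows, never from a script. Its argument "targets" is a list of rows, each a list of 7 numbers: the shift along the tool's x, y, z in units of 50 mm (1.0 is 50 mm), then the turn, a rotation vector about the tool's x, y, z in units of 8 degrees (1.0 is 8 degrees), then the finger opening in mm, from 0 to 85.4. A call has 1 to 5 rows; each row is the pose to reach, as a shift and turn from the pose commanded when the call began, along the tool's axes at that moment; what a row does not reach only later rows make up. A row lasts 1/8 s, in which the tool goes at most 62.5 mm and 10.7 degrees, less where a joint would pass 70% of its speed; a pose out of reach is approached as far as the arm can. A call with a gripper value outside its range is refused whole. The fingers move at their own pace and stop on an object; "grip_force" is the grip in N (left out, the last holds). Time passes only in rows, so rows that repeat a pose let the fingers close. It gives the time, the measured TCP pose, the force and the opening at its end, in the units of the state.
- status.observe(): the state, without advancing time (a new reading comes with each control period).
- vision.get_image(name): name is "scene" or "top" or "wrist"; returns (picture, depth): 384x512x3 uint8, red, green, blue; 384x512 float32, m along the optical axis (not along the pixel's ray), 0 where there is no reading.
- vision.camera_model(name): a dict with "camera_matrix" (3x3 intrinsics, pixels), "view" (4x4, takes a point from world to camera coordinates); the wrist camera has in their place "T_tool_cam" (4x4, takes a point from camera to tool coordinates, whose origin is the TCP and whose axes are the flange's). Camera axes: x right, y down, z forward; pixel columns grow to the right and rows downward; lengths in m; the calibration is good to about 2 mm. A picture is of the moment at which its call begins: read the wrist's pose just before it. camera_model takes no time and is no camera call.
- env.close_job(): hands the job in, once; it reports no verdict.
Trained networks look in the newest picture that a camera, given by its name, has taken for a name from the list of things; names that differ only in an ending like _2 or _b are one class to them, and where a whole thing is asked for, a point or a joint stands for the part that bears it (a point fixed in the world has none). Each returns a list of dicts, best first, with "p" (0 to 1); they miss things now and then, are a little off and sometimes report something else, mostly with a low value. They report only what shows in the picture. A call takes as long as a camera call.
- vision.masks_of(camera, label): "pixels" (384x512 bool, what is visible of it) and "extent" ([left, top, right, bottom] in pixels, round what is visible of it).
The state is a dict: "time_s": time; "q": joint angles; "qvel": joint speeds; "joint_efforts": joint torques, N m; "position": TCP position; "tool_rot": TCP orientation; "ft_force": force on the tool from outside, world axes, zero at the start; "wrist_torque": the same for the moment, N m; "grip_width": finger opening in m.
Only numpy, scipy, OpenCV 4.12 (cv2) and the standard library are available. Lean on these libraries where they do the work, as an engineer would, in place of code of your own. Each camera call takes 0.05 s, during which the arm holds its last target.

## Task

Measure the clear gap between the aluminium angle and the stone slab: set the bottle that stands in the gap aside upright, hook the end of the tape measure over the angle's upright lip, back the case straight away until its back end meets the slab's near edge, and press the lock button on its top fully down. Leave the tape standing there, hooked and locked with its back at the slab; the other bottle, the beaker and the glass dish stay where they are.

Things in the scene. Friction and masses are not known exactly. Their poses are not given: they have to be found in the camera images.
- board: Grey laminate work board, fixed, flat: 190 (x) x 740 (y) mm, origin at its middle at z = 0, top at z = 16 mm. Behind it (larger x) lies the bench, on two levels: cream worktop at z = 4.5 mm where world y > -88 mm (a grey titrator 120 mm high stands there, x > 0.62, y 0.07 to 0.41), black tile at z = -7.5 mm where y < -88 mm. The hood's tall side post stands to the right, near y = -0.4.
- angle: Plain aluminium angle, fixed, 90 mm long (along y). Origin on the board under the middle of its upright lip, which is 4 mm thick (x -2 to +2 mm) and 16 mm high. On the -x side a flat leg, 3 mm thick, reaches to x = -28 mm, with two screw heads (5 mm high, at y = +-33 mm). +x is horizontal, square to the lip, across the gap towards the slab.
- slab: Pale stone balance slab 120 (x) x 90 (y) x 26 mm high on four rubber feet (stone from 6 to 26 mm up), fixed. Origin on the board under the middle of its near edge, the one facing the angle; +x points away from the angle, parallel to the angle's +x and in line with it to within 10 mm. From lip to this edge is 270 to 330 mm.
- tape: Weighted grey tape measure, loose, upright on a black rubber foot: case 72 long (x) x 40 wide (y) x 62 mm high, about 0.7 kg. Origin at the middle of its underside; +x points out of the nose, where the blade comes out. Take it across its width. The black lock button stands 10 mm proud of the top. It starts on the black tile behind the board. Let go on the board with the blade drawn out, its weight holds it against the spring.
- tape_back (a point): Point at the foot of the tape's flat back end, 36 mm behind the tape's origin (tape x = -36 mm, z = 0).
- hook_face (a point): Middle of the inner face (towards the case) of the steel hook, 9 mm above the case underside's level. The hook, 2 mm thick, 18 mm wide, hangs from the blade, 21 to 8 mm above that level. Tape fully in: this face is 22 mm ahead of the nose (58 mm from the tape's origin), and the 16 mm wide blade bridges that space 19 to 21 mm high, so the lip fits under it while the case stands on the board.
- blade (a joint): How far the blade is drawn out, m: 0 fully in, 0.29 at most. A spring draws it in with 1.2 N (at 0) to 1.8 N (at 0.29).
- lock (a joint): Travel of the lock button, m: 0 up (free), downwards positive, 0.006 at most. It needs 3 N to move, meets the brake at 4 mm, where it stops firmly, and stays where it is pushed; then the blade is held. It counts as pressed from 3.5 mm.
- lock_top (a point): Middle of the top face of the lock button, 20 x 18 mm, 14 mm in front of the tape's origin and 72 mm above its underside when up.
- bottle_amber: Small amber glass reagent bottle with a screw cap, loose, round, 51 mm across up to about 75 mm high, cap 33 mm across, 108 mm high in all, about 0.2 kg; origin at the middle of its underside, z up. One of the two bottles stands in the gap, the other behind the angle.
- bottle_white: White plastic reagent bottle with a screw cap, loose, round, 55 mm across up to about 90 mm high, cap 34 mm across, 132 mm high in all, about 0.12 kg; origin at the middle of its underside, z up.
- beaker: Small glass beaker, 43 mm across, 56 mm high, loose, on the cream worktop behind the board; origin at the middle of its underside. Not to be moved.
- dish: Open glass dish, 57 mm across, 13 mm high, loose on top of the slab; origin at the middle of its underside. Not to be moved.

How it is judged:
By the outcome, as a careful person would: the job done as asked, in the order asked, and still so for the second after the job is handed in, with the robot touching nothing.
It also fails if it takes over 61 s, if anything falls off the work surface, if the arm or the gripper's body presses on something with over 40 N, if the wrist force passes 120 N, or if a joint passes its speed limit or range.

## Working session

There is one attempt and no reset: what is moved stays moved. The work goes in short steps, Python scripts to look and compute and a tool call to move; the robot and the scene stay as the last step left them, time stands still between calls to the robot, and variables do not carry over. Pictures are saved under pics/ and viewed, and the job is handed in when it is done.

Besides the shell and the picture viewer there is one more tool, called after "Request:" by a JSON object that holds its "method" and its "body", one argument or row to a line. send_rows: Moves the arm, as the interface text tells. Its arguments: {"type":"object","properties":{"targets":{"type":"array","items":{"type":"array","items":{"type":"number"}}},"grip_force":{"type":"number"}},"required":["targets"]}

```bash
ls; mkdir -p pics
python3 - <<'E'
from rig import status, vision, env
import cv2, numpy as np
s=status.observe(); print(s)
for n in ("scene","top","wrist"):
    im,d=vision.get_image(n); cv2.imwrite(f"pics/{n}0.png",im[:,:,::-1]); np.save(f"pics/{n}0.npy",d); print(n,vision.camera_model(n))
print(status.observe()["time_s"])
E
```

```text
pics
{'time_s': 0.0, 'q': array([ 6.30658824e+01,  2.18429891e+01,  7.43838996e+01,  1.62613069e-04,
        8.38601555e+01, -1.23367941e+01]), 'qvel': array([0.02420719, 0.04544384, 0.02902209, 0.08546684, 0.0477847 ,
       0.04511327]), 'joint_efforts': array([-3.62285173e-04, -4.48466241e+01, -2.31272453e+01, -1.99880055e-04,
        4.80433664e-03,  3.30187402e-05]), 'position': array([0.13848871, 0.53197693, 0.23069808]), 'tool_rot': array([[-9.67720754e-01,  2.52023936e-01, -6.90664013e-04],
       [ 2.52024670e-01,  9.67719864e-01, -1.35313662e-03],
       [ 3.27346467e-04, -1.48352276e-03, -9.99998846e-01]]), 'ft_force': array([-0.03554213,  0.00931404, -0.67084095]), 'wrist_torque': array([0.02006003, 0.01954379, 0.05388988]), 'grip_width': 0.08501012854595362}
scene {'camera_matrix': array([[372.61452612,   0.        , 258.3716061 ],
       [  0.        , 372.61452612, 187.57318283],
       [  0.        ,   0.        ,   1.        ]]), 'view': array([[-0.47804623, -0.87822598, -0.01381804,  0.27928483],
       [-0.43116229,  0.24834338, -0.86742414,  0.30651408],
       [ 
[... 385 characters left out ...]
22049582, -0.22095066,  0.58784087],
       [ 0.21383422, -0.0559478 , -0.97526651,  1.03616581],
       [ 0.        ,  0.        ,  0.        ,  1.        ]])}
wrist {'camera_matrix': array([[317.84477598,   0.        , 260.79333652],
       [  0.        , 317.84477598, 188.17158836],
       [  0.        ,   0.        ,   1.        ]]), 'T_tool_cam': array([[-1.77754297e-04, -9.55800760e-01, -2.94015095e-01,
         7.62484267e-02],
       [ 9.99999511e-01, -4.55997098e-04,  8.77805823e-04,
         5.71420986e-04],
       [-9.73077503e-04, -2.94014795e-01,  9.55800373e-01,
        -1.42592210e-01],
       [ 0.00000000e+00,  0.00000000e+00,  0.00000000e+00,
         1.00000000e+00]])}
0.15
```

View pics/scene0.png

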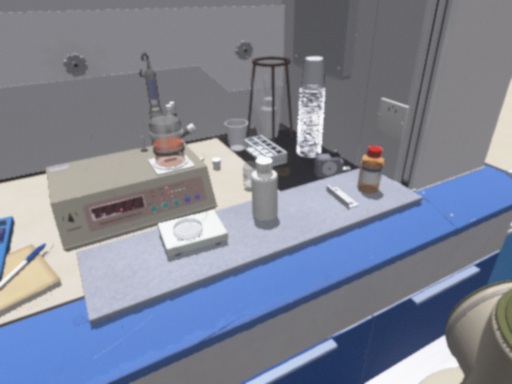

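View pics/top0.png

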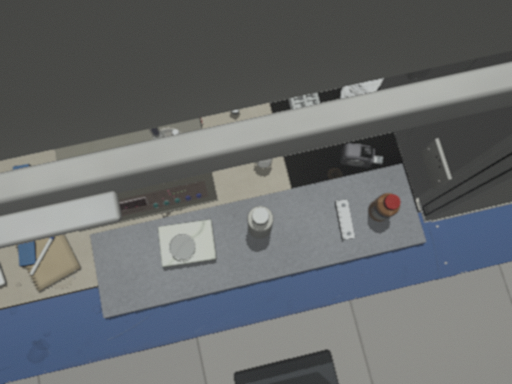

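View pics/wrist0.png

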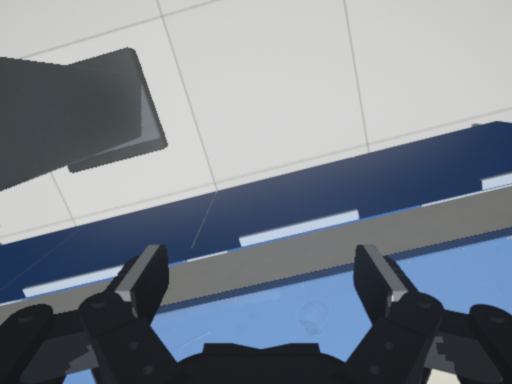

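The white bottle stands in the gap, at top (260,220). The angle is at (345,220) with the amber bottle behind it, and the slab and dish are at (187,243). The tape is on the tile at about (358,155). Next I measure these.

```bash
cat > h.py <<'E'
from rig import status, vision, env
import cv2, numpy as np
def cloud(name,d,s=None):
    m=vision.camera_model(name);K=np.array(m["camera_matrix"])
    v,u=np.mgrid[0:384,0:512]
    p=np.stack([(u-K[0,2])/K[0,0]*d,(v-K[1,2])/K[1,1]*d,d],-1)
    if name=="wrist":
        T=np.array(m["T_tool_cam"]); p=p@T[:3,:3].T+T[:3,3]
        p=p@np.array(s["tool_rot"]).T+np.array(s["position"])
    else:
        T=np.linalg.inv(m["view"]); p=p@T[:3,:3].T+T[:3,3]
    return p
def snap(name,tag):
    s=status.observe(); im,d=vision.get_image(name)
    cv2.imwrite(f"pics/{name}{tag}.png",im[:,:,::-1]); np.save(f"pics/{name}{tag}.npy",d)
    return s,im,d,cloud(name,d,s)
E
python3 - <<'E'
from h import *
for n in ("scene","top"):
    d=np.load(f"pics/{n}0.npy"); P=cloud(n,d)
    for l in ("angle","slab","tape","bottle_white","bottle_amber","beaker","dish","lock_top","hook_face"):
        for r in vision.masks_of(n,l)[:2]:
            if r["p"]<.3: continue
            q=P[r["pixels"]&(d>0)]
            if len(q)<5: continue
            print(n,l,round(r["p"],2),r["extent"],len(q),"min",np.percentile(q,3,0).round(3),"med",np.median(q,0).round(3),"max",np.percentile(q,97,0).round(3))
    # board plane
    b=P[(abs(P[...,2]-.016)<.01)&(d>0)]; print("board z",np.median(b[:,2]))
print(status.observe()["time_s"])
for n,b in (("top",(100,100,440,310)),("scene",(140,100,420,270))):
    im=cv2.imread(f"pics/{n}0.png")[b[1]:b[3],b[0]:b[2]]
    f=780/(b[2]-b[0]); im=cv2.resize(im,None,fx=f,fy=f,interpolation=cv2.INTER_CUBIC); cv2.imwrite(f"pics/{n}0z.png",im)
E
```

```text
scene angle 0.76 [325.3, 185.7, 358.6, 209.6] 264 min [ 0.472 -0.2    0.018] med [ 0.507 -0.174  0.021] max [ 0.554 -0.168  0.033]
scene slab 0.72 [157.0, 215.0, 226.5, 256.9] 1608 min [0.494 0.116 0.018] med [0.513 0.172 0.042] max [0.583 0.232 0.044]
scene tape 0.53 [157.9, 211.9, 226.9, 258.0] 1503 min [0.494 0.117 0.025] med [0.512 0.171 0.042] max [0.581 0.232 0.044]
scene bottle_white 0.86 [250.9, 159.8, 281.4, 223.4] 1453 min [ 0.517 -0.014  0.024] med [0.527 0.016 0.089] max [0.553 0.033 0.148]
scene bottle_white 0.61 [352.9, 147.9, 382.8, 194.6] 879 min [ 0.491 -0.278  0.023] med [ 0.503 -0.255  0.074] max [ 0.526 -0.243  0.124]
scene bottle_amber 0.72 [355.6, 147.9, 384.3, 192.5] 961 min [ 0.492 -0.284  0.019] med [ 0.504 -0.255  0.074] max [ 0.532 -0.243  0.124]
scene bottle_amber 0.67 [330.2, 152.9, 337.7, 156.1] 58 min [ 0.639 -0.37  -0.007] med [ 0.647 -0.268  0.062] max [ 0.782 -0.257  0.067]
scene beaker 0.73 [242.0, 163.5, 256.5, 189.8] 249 min [ 0.678 -0.057  0.011] med [ 0.692 -0.028  0.046] max [ 0.718 -0.019  0.06 ]
scene beaker 0.39 [250.8, 156.8, 278.1, 222.9] 
[... 739 characters left out ...]
.538 -0.246  0.125]
top bottle_amber 0.69 [366.9, 197.2, 401.8, 223.1] 663 min [ 0.493 -0.286  0.031] med [ 0.513 -0.261  0.099] max [ 0.537 -0.246  0.125]
top beaker 0.48 [255.1, 161.6, 273.1, 168.6] 105 min [ 0.678 -0.058  0.006] med [ 0.681 -0.04   0.032] max [ 0.697 -0.023  0.063]
top dish 0.95 [169.7, 232.0, 197.9, 261.5] 533 min [0.512 0.157 0.039] med [0.537 0.182 0.043] max [0.561 0.206 0.054]
top lock_top 0.52 [360.5, 148.5, 373.3, 154.3] 76 min [ 0.641 -0.282  0.056] med [ 0.65  -0.27   0.064] max [ 0.66  -0.261  0.068]
top hook_face 0.4 [374.4, 156.8, 384.4, 162.7] 38 min [ 0.629 -0.314  0.011] med [ 0.637 -0.305  0.014] max [ 0.644 -0.298  0.017]
board z 0.015636177468655532
1.05
```

View pics/top0z.png

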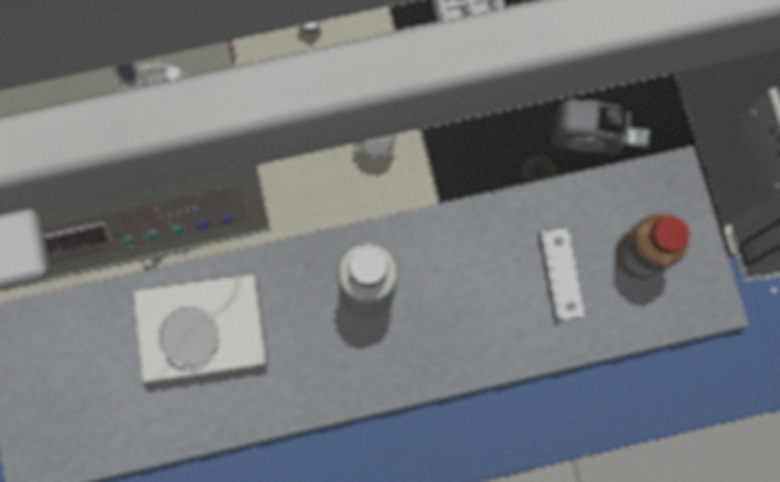

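View pics/scene0z.png

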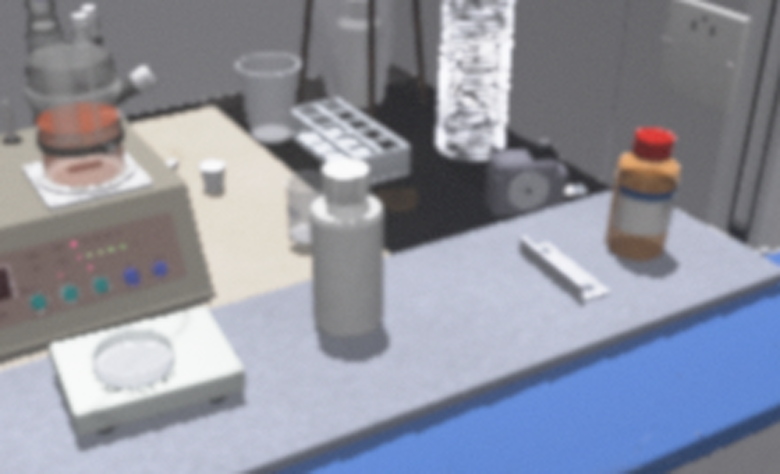

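Run:
```python
from h import *
def rect(q):
    r=cv2.minAreaRect((q[:,:2]*1000).astype(np.float32)); return [np.round(x,1) for x in r], np.round(cv2.boxPoints(r),0).tolist()
for n in ("scene","top"):
    d=np.load(f"pics/{n}0.npy"); P=cloud(n,d)
    X,Y,Z=P[...,0],P[...,1],P[...,2]
    m=(d>0)&(X>.45)&(X<.58)&(Y>-.215)&(Y<-.13)&(Z>.024)&(Z<.036)
    q=P[m]; print(n,"lip",len(q),q.mean(0).round(4))
    if len(q)>10:
        c=q[:,:2]-q[:,:2].mean(0); print(" dir deg",np.degrees(np.arctan2(*np.linalg.svd(c)[2][0])), rect(q))
    m=(d>0)&(X>.45)&(X<.62)&(Y>.09)&(Y<.26)&(Z>.036)&(Z<.047)
    print(" slab",rect(P[m]))
    m=(d>0)&(X>.38)&(X<.66)&(Y>-.4)&(Y<.45)&(abs(Z-.016)<.004)
    print(" board",rect(P[m]))
    for nm,bx in (("white",(.5,.6,-.04,.05,.136,.16)),("whitebody",(.5,.6,-.04,.05,.03,.10)),("ambercap",(.47,.58,-.32,-.22,.115,.13)),("tape",(.6,.70,-.34,-.2,.03,.07))):
        m=(d>0)&(X>bx[0])&(X<bx[1])&(Y>bx[2])&(Y<bx[3])&(Z>bx[4])&(Z<bx[5])
        print(" ",nm,m.sum(),rect(P[m]),"z",np.percentile(Z[m],[5,50,95]).round(4))
```

```text
scene lip 107 [ 0.5136 -0.1722  0.0293]
 dir deg -85.5855067575185 ([array([ 516.3, -172.4]), array([ 6. , 87.4]), np.float64(85.2)], [[473.0, -172.0], [560.0, -179.0], [560.0, -173.0], [473.0, -166.0]])
 slab ([array([540.8, 173.3]), array([119.3,  90.9]), np.float64(85.4)], [[491.0, 117.0], [581.0, 110.0], [591.0, 229.0], [500.0, 236.0]])
 board ([array([539.3,  25.7]), array([236.8, 848. ]), np.float64(0.3)], [[419.0, 449.0], [423.0, -399.0], [660.0, -398.0], [655.0, 450.0]])
  white 185 ([array([545.7,   5.9]), array([33.1, 33.3]), np.float64(13.3)], [[526.0, 18.0], [533.0, -14.0], [566.0, -7.0], [558.0, 26.0]]) z [0.1366 0.1473 0.149 ]
  whitebody 740 ([array([530.8,  14.2]), array([54.5, 27.1]), np.float64(58.6)], [[505.0, -2.0], [528.0, -16.0], [557.0, 30.0], [534.0, 44.0]]) z [0.0337 0.0658 0.0968]
  ambercap 114 ([array([ 515.7, -269.3]), array([31.5, 32.8]), np.float64(36.0)], [[493.0, -265.0], [513.0, -292.0], [538.0, -273.0], [519.0, -247.0]]) z [0.1165 0.1237 0.1253]
  tape 377 ([array([ 650.6, -252.3]), array([72.7, 38.1]), np.float64(62.0)], [[617.0, -275.0], [650.0, -
[... 530 characters left out ...]
], [656.0, 450.0]])
  white 226 ([array([545.9,   4.7]), array([33.8, 32.1]), np.float64(34.9)], [[523.0, 8.0], [541.0, -18.0], [569.0, 1.0], [551.0, 27.0]]) z [0.1439 0.1472 0.1499]
  whitebody 117 ([array([528.2,   8.1]), array([52.8, 20.5]), np.float64(74.8)], [[511.0, -15.0], [531.0, -20.0], [545.0, 31.0], [525.0, 36.0]]) z [0.0343 0.0638 0.0959]
  ambercap 208 ([array([ 516.9, -273.2]), array([32.1, 32.4]), np.float64(28.7)], [[495.0, -267.0], [511.0, -295.0], [539.0, -280.0], [523.0, -251.0]]) z [0.1179 0.1231 0.126 ]
  tape 544 ([array([ 655.6, -257.7]), array([72., 41.]), np.float64(69.6)], [[624.0, -284.0], [662.0, -299.0], [687.0, -231.0], [649.0, -217.0]]) z [0.0353 0.0526 0.0648]
```

```bash
cat >> h.py <<'E'
from scipy.spatial.transform import Rotation as Ro
def Rdown(yaw_y):  # tool z down, tool y at world angle yaw_y (deg)
    a=np.radians(yaw_y); y=np.array([np.cos(a),np.sin(a),0]); z=np.array([0,0,-1.]); return np.stack([np.cross(y,z),y,z],1)
def rel(p,yaw,s=None):
    s=s or status.observe(); R=np.array(s["tool_rot"])
    t=R.T@(np.array(p)-s["position"])/.05; r=Ro.from_matrix(R.T@Rdown(yaw)).as_rotvec(degrees=True)/8
    return np.round(t,3).tolist(),np.round(r,3).tolist()
E
python3 - <<'E'
from h import *
print(rel([.5455,.006,.231],-4.7))
E
```

```text
([-10.528, -8.134, 0.007], [0.0, -0.0, 10.013])
```

Request:
{"method": "send_rows", "body": {
  "targets": [
    [-10.53,-8.13,0,0,0,10.0,85],
    [-10.53,-8.13,0,0,0,10.0,85],
    [-10.53,-8.13,0,0,0,10.0,85],
    [-10.53,-8.13,0,0,0,10.0,85],
    [-10.53,-8.13,0,0,0,10.0,85]
  ]
}}

```text
time_s: 1.68
position: [0.3308, 0.2834, 0.2316]
tool_rot: [[-0.364, 0.931, 0.001], [0.931, 0.364, 0.0], [0.0, 0.001, -1.0]]
ft_force: [1.0, 0.5, 0.0]
grip_width: 0.0849
```

Run:
```python
from h import *
print(rel([.5455,.006,.231],-4.7))
```

```text
([-6.73, 1.98, 0.013], [0.006, -0.002, 3.255])
```

Request:
{"method": "send_rows", "body": {
  "targets": [
    [-6.7,1.98,0,0,0,3.25,85],
    [-6.7,1.98,0,0,0,3.25,85],
    [-6.7,1.98,0,0,0,3.25,85],
    [-6.7,1.98,0,0,0,3.25,85],
    [-6.7,1.98,0,0,0,3.25,85]
  ]
}}

```text
time_s: 2.3
position: [0.524, 0.0374, 0.2315]
tool_rot: [[0.076, 0.997, 0.0], [0.997, -0.076, 0.0], [0.0, 0.0, -1.0]]
ft_force: [1.0, 0.4, 0.0]
grip_width: 0.0851
```

Run:
```python
from h import *
s,im,d,P=snap("wrist","1"); print(s["time_s"],s["position"],rel([.5455,.006,.231],-4.7,s))
X,Y,Z=P[...,0],P[...,1],P[...,2]
def rect(q):
    r=cv2.minAreaRect((q[:,:2]*1000).astype(np.float32)); return [np.round(x,1) for x in r], np.round(cv2.boxPoints(r),0).tolist()
for nm,bx in (("white",(.5,.6,-.04,.05,.14,.16)),("tape",(.6,.70,-.34,-.2,.03,.07)),("lip",(.45,.58,-.215,-.13,.024,.036)),("slab",(.45,.62,.08,.26,.036,.047))):
        m=(d>0)&(X>bx[0])&(X<bx[1])&(Y>bx[2])&(Y<bx[3])&(Z>bx[4])&(Z<bx[5])
        if m.sum()>10: print(" ",nm,m.sum(),rect(P[m]),"z",np.percentile(Z[m],[5,50,95]).round(4))
```

```text
2.3 [0.52395683 0.03741229 0.23148659] ([-0.594, 0.477, 0.01], [0.003, -0.001, 0.046])
  white 1473 ([array([546.5,   5.9]), array([33.8, 33.9]), np.float64(14.0)], [[526.0, 18.0], [534.0, -15.0], [567.0, -6.0], [559.0, 26.0]]) z [0.1436 0.1474 0.1485]
  lip 430 ([array([ 516.4, -172.9]), array([ 6.4, 88.9]), np.float64(86.2)], [[472.0, -173.0], [561.0, -179.0], [561.0, -173.0], [472.0, -167.0]]) z [0.0245 0.03   0.0322]
  slab 8093 ([array([539.6, 153.1]), array([79.8, 90.2]), np.float64(85.3)], [[491.0, 117.0], [581.0, 110.0], [588.0, 189.0], [498.0, 197.0]]) z [0.0408 0.0424 0.0443]
```

View pics/wrist1.png

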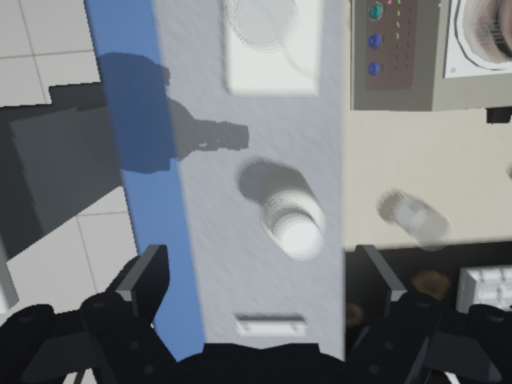

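The wrist view shows the bottle's cap at (300,235), the lip at (270,327) and the slab edge at row 95. All of them agree with the other cameras to about 1 mm.

Request:
{"method": "send_rows", "body": {
  "targets": [
    [-0.59,0.5,0,0,0,0,85],
    [-0.59,0.5,0.4,0,0,0,85],
    [-0.59,0.5,1.4,0,0,0,85],
    [-0.59,0.5,2.23,0,0,0,70],
    [-0.59,0.5,2.23,0,0,0,60]
  ],
  "grip_force": 30
}}

```text
time_s: 2.98
position: [0.5443, 0.0083, 0.1178]
tool_rot: [[0.075, 0.997, -0.006], [0.997, -0.075, 0.001], [0.001, -0.006, -1.0]]
ft_force: [1.1, -0.2, 0.8]
grip_width: 0.0601
```

Request:
{"method": "send_rows", "body": {
  "targets": [
    [0,0,0,0,0,0,20],
    [0,0,0,0,0,0,20],
    [0,0,0,0,0,0,20],
    [0,0,0,0,0,0,20]
  ]
}}

```text
time_s: 3.48
position: [0.5463, 0.008, 0.1223]
tool_rot: [[0.075, 0.997, 0.003], [0.997, -0.075, -0.001], [-0.0, 0.003, -1.0]]
ft_force: [-1.1, 0.0, 6.4]
grip_width: 0.0339
```

Run:
```python
from h import *
P=cloud("top",np.load("pics/top0.npy"))
for u,v in ((100,285),(110,285),(130,260),(130,285),(145,270),(95,250),(105,300),(150,285)): print(u,v,P[v,u].round(3))
print(rel([.52,.305,.19],-4.7))
```

```text
100 285 [0.497 0.378 0.016]
110 285 [0.492 0.357 0.016]
130 260 [0.536 0.304 0.015]
130 285 [0.482 0.314 0.016]
145 270 [0.507 0.275 0.018]
95 250 [0.575 0.375 0.021]
105 300 [0.462 0.372 0.017]
150 285 [0.472 0.271 0.014]
([5.883, -0.965, -1.36], [0.025, 0.003, 0.05])
```

Request:
{"method": "send_rows", "body": {
  "targets": [
    [0,0,-0.7,0,0,0,20],
    [0.6,-0.1,-1.36,0,0,0,20],
    [1.5,-0.25,-1.36,0,0,0,20],
    [2.5,-0.41,-1.36,0,0,0,20],
    [3.5,-0.57,-1.36,0,0,0,20]
  ]
}}

```text
time_s: 4.1
position: [0.5304, 0.1862, 0.1896]
tool_rot: [[0.075, 0.997, 0.003], [0.997, -0.075, 0.0], [0.001, 0.003, -1.0]]
ft_force: [-0.1, -0.4, -1.6]
grip_width: 0.0334
```

Request:
{"method": "send_rows", "body": {
  "targets": [
    [0.9,-0.15,0,0,0,0,20],
    [1.8,-0.3,0,0,0,0,20],
    [2.37,-0.39,0,0,0,0,20],
    [2.37,-0.39,0.3,0,0,0,20],
    [2.37,-0.39,0.7,0,0,0,20]
  ]
}}

```text
time_s: 4.72
position: [0.52, 0.304, 0.1532]
tool_rot: [[0.075, 0.997, 0.002], [0.997, -0.075, 0.0], [0.0, 0.002, -1.0]]
ft_force: [0.6, -0.0, -1.7]
grip_width: 0.0334
```

Run:
```python
from h import *
s=status.observe();print(s["position"],s["ft_force"],s["grip_width"],s["time_s"])
s,im,d,P=snap("scene","2")
```

```text
[0.52003118 0.30396739 0.15315745] [ 0.60717017 -0.03840773 -1.68559041] 0.03342260806524877 4.725
```

View pics/scene2.png

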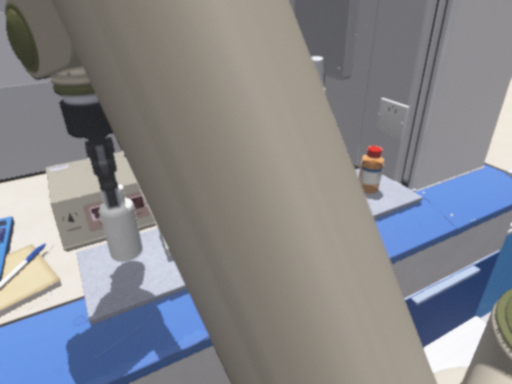

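The bottle hangs upright in the gripper at (122,230), over the free end of the board. I lower it.

Request:
{"method": "send_rows", "body": {
  "targets": [
    [0,0,0.4,0,0,0,20],
    [0,0,0.55,0,0,0,20],
    [0,0,0.62,0,0,0,20],
    [0,0,0.62,0,0,0,20]
  ]
}}

```text
time_s: 5.28
position: [0.5202, 0.3042, 0.1227]
tool_rot: [[0.075, 0.997, 0.001], [0.997, -0.075, 0.0], [0.0, 0.001, -1.0]]
ft_force: [0.3, 0.0, -0.1]
grip_width: 0.0334
```

Request:
{"method": "send_rows", "body": {
  "targets": [
    [0,0,0,0,0,0,45],
    [0,0,0,0,0,0,60],
    [0,0,-0.2,0,0,0,60],
    [0,0,-1.0,0,0,0,60],
    [0,0,-2.0,0,0,0,60]
  ]
}}

```text
time_s: 5.9
position: [0.5195, 0.3042, 0.2231]
tool_rot: [[0.075, 0.997, -0.001], [0.997, -0.075, -0.0], [-0.001, -0.001, -1.0]]
ft_force: [0.3, -0.4, 0.5]
grip_width: 0.0599
```

Run:
```python
from h import *
s,im,d,P=snap("wrist","3"); print(s["position"],s["ft_force"])
print(rel([.575,-.2,.23],-22,s))
```

```text
[0.51949227 0.30418011 0.22308345] [ 0.27802311 -0.40395478  0.45695899]
([-9.972, 1.865, -0.135], [-0.008, 0.005, 2.211])
```

View pics/wrist3.png

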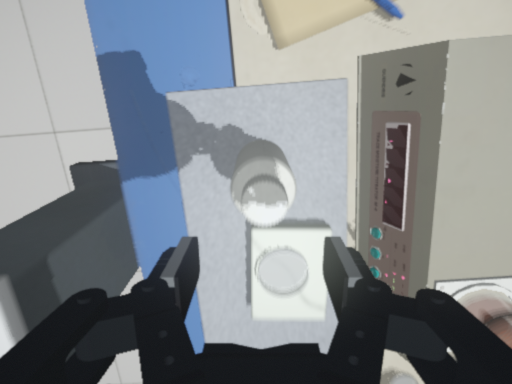

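Request:
{"method": "send_rows", "body": {
  "targets": [
    [-9.97,2.0,-0.14,0,0,2.2,75],
    [-9.97,2.0,-0.14,0,0,2.2,75],
    [-9.97,2.0,-0.14,0,0,2.2,75],
    [-9.97,2.0,-0.14,0,0,2.2,75],
    [-9.97,2.0,-0.14,0,0,2.2,75]
  ]
}}

```text
time_s: 6.58
position: [0.5581, -0.0078, 0.227]
tool_rot: [[0.373, 0.928, 0.001], [0.928, -0.373, -0.0], [0.0, 0.001, -1.0]]
ft_force: [1.0, -0.3, -0.2]
grip_width: 0.0748
```

Run:
```python
from h import *
print(rel([.60,-.2,.23],-22))
```

```text
([-3.253, 2.211, -0.059], [0.01, -0.002, 0.012])
```

Request:
{"method": "send_rows", "body": {
  "targets": [
    [-3.25,2.2,0,0,0,0,75],
    [-3.25,2.2,0,0,0,0,75],
    [-3.25,2.2,0,0,0,0,75],
    [-3.25,2.2,0,0,0,0,75],
    [-3.25,2.2,0,0,0,0,75]
  ]
}}

```text
time_s: 7.2
position: [0.5994, -0.1977, 0.2263]
tool_rot: [[0.374, 0.927, 0.0], [0.927, -0.374, 0.0], [0.0, 0.0, -1.0]]
ft_force: [-0.3, 0.1, 0.1]
grip_width: 0.0747
```

Run:
```python
from h import *
s,im,d,P=snap("wrist","4"); print(s["time_s"],s["position"])
X,Y,Z=P[...,0],P[...,1],P[...,2]
def rect(q):
    r=cv2.minAreaRect((q[:,:2]*1000).astype(np.float32)); return [np.round(x,1) for x in r], np.round(cv2.boxPoints(r),0).tolist()
for nm,bx in (("tapetop",(.6,.72,-.34,-.2,.045,.059)),("tapeall",(.6,.72,-.34,-.2,.03,.07)),("button",(.6,.72,-.34,-.2,.0595,.07)),("hook",(.58,.72,-.34,-.27,.008,.018)),("lip",(.45,.58,-.215,-.13,.024,.036))):
        m=(d>0)&(X>bx[0])&(X<bx[1])&(Y>bx[2])&(Y<bx[3])&(Z>bx[4])&(Z<bx[5])
        if m.sum()>10: print(" ",nm,m.sum(),rect(P[m]),"z",np.percentile(Z[m],[5,50,95]).round(4))
for l in ("tape","lock_top","hook_face"):
    for r in vision.masks_of("wrist",l)[:1]:
        q=P[r["pixels"]&(d>0)]; print(l,r["p"],r["extent"],rect(q),np.percentile(q[:,2],[5,50,95]).round(4))
```

```text
7.2 [ 0.59938251 -0.19768492  0.22625342]
  tapetop 1666 ([array([ 655.2, -252. ]), array([64.3, 39.5]), np.float64(71.8)], [[626.0, -276.0], [664.0, -289.0], [684.0, -228.0], [646.0, -215.0]]) z [0.0471 0.0535 0.0555]
  tapeall 2361 ([array([ 654.5, -253.7]), array([70.4, 40.1]), np.float64(69.2)], [[623.0, -279.0], [661.0, -294.0], [686.0, -228.0], [648.0, -214.0]]) z [0.0368 0.0535 0.0646]
  button 333 ([array([ 649.1, -267.6]), array([20.1, 17.9]), np.float64(68.2)], [[637.0, -274.0], [654.0, -280.0], [661.0, -262.0], [645.0, -255.0]]) z [0.0619 0.0642 0.0658]
  hook 1553 ([array([ 611.8, -305. ]), array([70. , 63.5]), np.float64(89.9)], [[580.0, -340.0], [643.0, -340.0], [644.0, -270.0], [580.0, -270.0]]) z [0.0138 0.0158 0.0171]
  lip 369 ([array([ 516.8, -173.1]), array([ 4.3, 89.9]), np.float64(85.4)], [[472.0, -172.0], [561.0, -179.0], [562.0, -175.0], [472.0, -167.0]]) z [0.0257 0.0316 0.0332]
tape 0.77 [303.9, 157.9, 346.3, 233.2] ([array([ 650.3, -270.8]), array([108. ,  48.6]), np.float64(77.6)], [[615.0, -318.0], [662.0, -329.0], [686.0, -223.0], [638.0, -213.0]]) [0.0045 0.0525 0.0644]
lock_top 0.65 [321.4, 205.1, 337.8, 223.2] ([array([ 648.9, -267.5]), array([19.9, 17.7]), np.float64(69.3)], [[637.0, -274.0], [654.0, -280.0], [661.0, -261.0], [644.0, -255.0]]) [0.0608 0.0642 0.0658]
hook_face 0.46 [314.3, 224.8, 332.3, 233.8] ([array([ 636.7, -295.3]), array([33.8, 16.6]), np.float64(75.0)], [[624.0, -309.0], [640.0, -314.0], [649.0, -281.0], [633.0, -277.0]]) [0.0081 0.0138 0.0152]
```

View pics/wrist4.png

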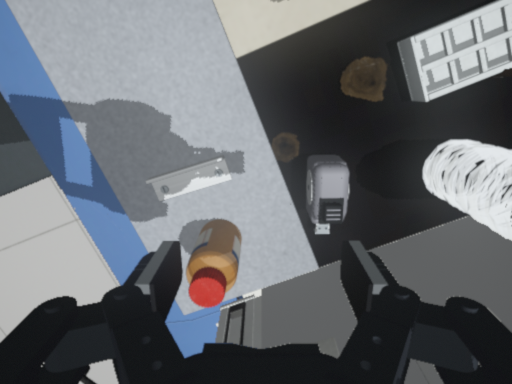

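Run:
```python
from h import *
d=np.load("pics/wrist4.npy");s=status.observe();P=cloud("wrist",d,s)
for u,v in ((300,240),(290,215),(280,190),(270,165),(310,260),(305,240),(285,190),(400,270),(350,290),(340,265),(300,270)): print(u,v,P[v,u].round(3))
X,Y,Z=P[...,0],P[...,1],P[...,2]
m=(abs(Z-.016)<.003)&(X>.55)&(X<.66)
for y in np.arange(-.33,-.1,.02):
    k=m&(abs(Y-y)<.004); 
    if k.sum(): print(round(y,2),X[k].max().round(4),k.sum())
print(rel([.654,-.2542,.0],-20.8,s))
```

```text
300 240 [ 0.606 -0.306  0.016]
290 215 [ 0.606 -0.27   0.016]
280 190 [ 0.606 -0.237  0.017]
270 165 [ 0.606 -0.204  0.016]
310 260 [ 0.608 -0.336  0.017]
305 240 [ 0.611 -0.309  0.015]
285 190 [ 0.611 -0.239  0.017]
400 270 [ 0.701 -0.366  0.05 ]
350 290 [ 0.632 -0.213  0.254]
340 265 [ 0.632 -0.212  0.237]
300 270 [ 0.592 -0.345  0.017]
-0.33 0.6138 295
-0.31 0.6419 326
-0.29 0.6138 317
-0.27 0.6289 333
-0.25 0.6355 348
-0.23 0.6415 356
-0.21 0.6137 375
-0.19 0.6135 346
-0.17 0.6136 404
-0.15 0.6136 423
-0.13 0.6134 446
-0.11 0.6134 465
([-0.674, 1.442, 4.535], [0.004, -0.0, -0.126])
```

Request:
{"method": "send_rows", "body": {
  "targets": [
    [-0.67,1.44,0,0,0,-0.13,64],
    [-0.67,1.44,0.3,0,0,-0.13,64],
    [-0.67,1.44,1.4,0,0,-0.13,64],
    [-0.67,1.44,2.5,0,0,-0.13,62],
    [-0.67,1.44,2.8,0,0,-0.13,60]
  ]
}}

```text
time_s: 8.02
position: [0.6526, -0.2537, 0.083]
tool_rot: [[0.355, 0.935, -0.005], [0.935, -0.355, 0.003], [0.001, -0.006, -1.0]]
ft_force: [0.1, 1.4, 0.2]
grip_width: 0.0599
```

Run:
```python
from h import *
s,im,d,P=snap("wrist","5"); print(s["time_s"],s["position"],s["ft_force"])
print(rel([.654,-.2542,.021],-20.8,s))
```

```text
8.025 [ 0.65263233 -0.25372666  0.08302347] [0.10072087 1.38038226 0.2413636 ]
([-0.001, 0.036, 1.24], [-0.043, -0.008, -0.0])
```

View pics/wrist5.png

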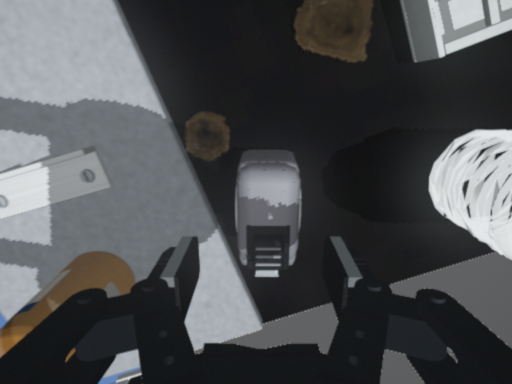

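The tape sits centred between the jaws at (268,205) and clear of the amber bottle. I descend and grip.

Request:
{"method": "send_rows", "body": {
  "targets": [
    [0,0.02,0.6,0,0,0,58],
    [0,0.02,1.1,0,0,0,55],
    [0,0.02,1.24,0,0,0,52],
    [0,0.02,1.24,0,0,0,52]
  ],
  "grip_force": 50
}}

```text
time_s: 8.57
position: [0.6555, -0.2561, 0.0259]
tool_rot: [[0.356, 0.934, 0.002], [0.934, -0.356, -0.001], [-0.0, 0.002, -1.0]]
ft_force: [0.2, 0.5, 1.1]
grip_width: 0.0519
```

Request:
{"method": "send_rows", "body": {
  "targets": [
    [0,0,0,0,0,0,30],
    [0,0,0,0,0,0,30],
    [0,0,0,0,0,0,30]
  ]
}}

```text
time_s: 8.95
position: [0.6557, -0.2564, 0.0264]
tool_rot: [[0.356, 0.934, 0.003], [0.934, -0.356, -0.002], [-0.001, 0.004, -1.0]]
ft_force: [0.7, 1.6, 6.6]
grip_width: 0.0392
```

Request:
{"method": "send_rows", "body": {
  "targets": [
    [0,0,-0.3,0,0,0,30],
    [0,0,-0.8,0,0,0,30],
    [0,0,-1.4,0,0,0,30],
    [0,0,-1.4,0,0,0,30]
  ]
}}

```text
time_s: 9.45
position: [0.6554, -0.2564, 0.0965]
tool_rot: [[0.356, 0.934, 0.004], [0.934, -0.356, -0.002], [-0.001, 0.004, -1.0]]
ft_force: [-0.3, -0.4, -7.0]
grip_width: 0.0394
```

Run:
```python
from h import *
s,im,d,P=snap("scene","6"); print(s["time_s"],s["position"],s["ft_force"],s["grip_width"])
s,im,d,P=snap("wrist","6")
X,Y,Z=P[...,0],P[...,1],P[...,2]
m=vision.masks_of("wrist","lock_top")
for r in m[:1]:
    q=P[r["pixels"]&(d>0)]; print(r["p"],np.median(q,0),cv2.minAreaRect((q[:,:2]*1000).astype(np.float32)))
im=cv2.imread("pics/scene6.png"); cv2.imwrite("pics/scene6z.png",cv2.resize(im[90:290,200:460],None,fx=3,fy=3))
```

```text
9.45 [ 0.6554172  -0.2563602   0.09654945] [-0.28293018 -0.36711004 -7.01855367] 0.03943163095547666
0.94 [ 0.64991431 -0.26406285  0.13205345] ((635.534423828125, -311.59478759765625), (114.32034301757812, 19.4658260345459), 73.20077514648438)
```

View pics/wrist6.png

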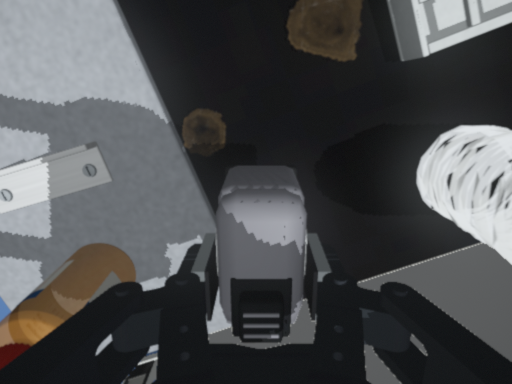

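View pics/scene6z.png

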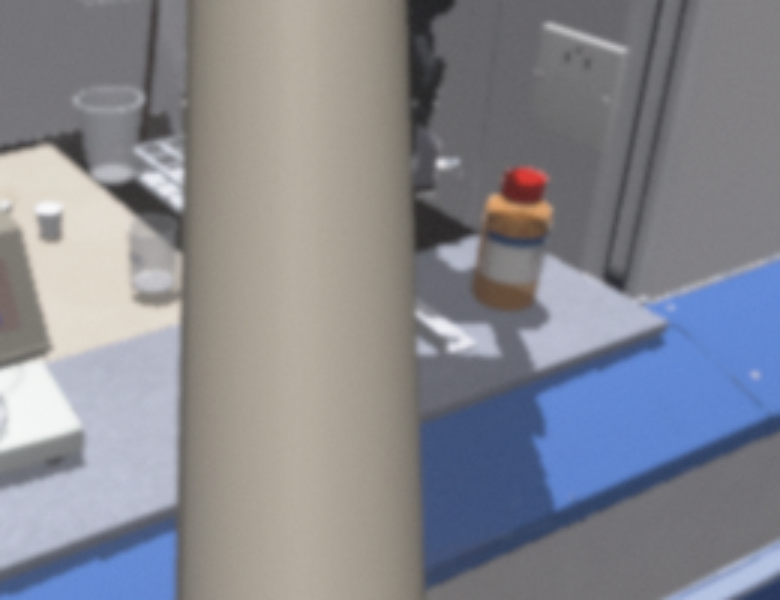

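```bash
cat > tp.py <<'E'
from h import *
def tapepose(tag,new=True):
    if new: s,im,d,P=snap("wrist",tag)
    R=np.array(s["tool_rot"]); Q=(P-s["position"])@R   # tool coords
    x,y,z=Q[...,0],Q[...,1],Q[...,2]
    f=(d>0)&(abs(y)<.021)&(x>-.06)&(x<.07)
    h=-z
    b=f&(h>.030)&(h<.046); t=f&(h>.015)&(h<.0335)
    # button: top layer
    bb=f&(h>.0345)&(h<.044)&(x<.012)&(x>-.045)
    if bb.sum()>20: print("button x",np.percentile(x[bb],[3,97]).round(4),"y",np.percentile(y[bb],[3,97]).round(4),"h",np.median(h[bb]).round(4),bb.sum())
    tt=f&(h>.02)&(h<.034)&(x>.0)&(x<.022)&(abs(y)<.012)
    if tt.sum()>20:
        A=np.c_[x[tt],y[tt],np.ones(tt.sum())]; c,*_=np.linalg.lstsq(A,h[tt],rcond=None); print("top plane pitch,roll deg",np.degrees(np.arctan(c[:2])).round(2),"h0",c[2].round(4),tt.sum())
    bk=f&(h<.02)&(h>-.03)&(x>.02)&(x<.06)
    if bk.sum(): print("back x",np.percentile(x[bk],[50,90,98]).round(4),"y",np.percentile(y[bk],[2,98]).round(4))
    return s,x,y,h,d
E
python3 - <<'E'
from tp import *
s,x,y,h,d=tapepose("7")
m=(d>0)&(abs(y)<.008)
for a in np.arange(-.045,.06,.004):
    k=m&(abs(x-a)<.002)
    if k.sum(): print(round(a,3),np.percentile(h[k],[5,50,95]).round(4),k.sum())
E
```

```text
button x [-0.0214  0.0102] y [-0.0207  0.0201] h 0.038 2582
top plane pitch,roll deg [-0.22 -1.23] h0 0.0281 2884
back x [0.0364 0.0369 0.0371] y [-0.0195  0.0169]
-0.025 [0.0359 0.0364 0.0368] 7
-0.021 [0.037  0.0379 0.0388] 193
-0.017 [0.0371 0.0382 0.0394] 364
-0.013 [0.0372 0.0383 0.0395] 328
-0.009 [0.0371 0.0383 0.0394] 331
-0.005 [0.0284 0.0362 0.0385] 831
-0.001 [0.0275 0.0287 0.0361] 427
0.003 [0.0272 0.0281 0.029 ] 333
0.007 [0.0271 0.028  0.0289] 344
0.011 [0.028  0.0801 0.0854] 2787
0.015 [0.0272 0.0281 0.029 ] 362
0.019 [0.02   0.028  0.0289] 380
0.023 [-0.1006  0.0279  0.0289] 465
0.027 [-0.1004  0.0276  0.0289] 526
0.031 [-0.1003  0.0261  0.0277] 556
0.035 [-0.0996  0.0109  0.0248] 1493
0.039 [-0.1011 -0.0996  0.0072] 159
0.043 [-0.1011 -0.1    -0.0991] 126
0.047 [-0.1011 -0.1001 -0.0989] 109
0.051 [-0.1011 -0.1    -0.0989] 109
0.055 [-0.1011 -0.1    -0.0988] 132
0.059 [-0.101  -0.1001 -0.0991] 110
```

Run:
```python
from h import *
print(rel([.5186,-.1263,.12],-4.6))
```

```text
([1.451, -3.45, -0.545], [-0.025, -0.008, -2.034])
```

Request:
{"method": "send_rows", "body": {
  "targets": [
    [0.3,-0.3,-0.55,0,0,-0.4,30],
    [0.7,-1.2,-0.55,0,0,-1.0,30],
    [1.1,-2.2,-0.55,0,0,-1.6,30],
    [1.45,-3.1,-0.55,0,0,-2.03,30],
    [1.45,-3.45,-0.55,0,0,-2.03,30]
  ]
}}

```text
time_s: 10.28
position: [0.5169, -0.1244, 0.1209]
tool_rot: [[0.079, 0.997, -0.003], [0.997, -0.079, 0.002], [0.002, -0.003, -1.0]]
ft_force: [0.7, -1.3, -8.4]
grip_width: 0.039
```

Run:
```python
from tp import *
s,x,y,h,d=tapepose("8"); print(s["time_s"],s["position"],s["ft_force"])
print(rel([.5186,-.1263,.064],-4.6,s))
```

```text
button x [-0.0211  0.0103] y [-0.0206  0.0203] h 0.038 2598
top plane pitch,roll deg [-0.35 -1.  ] h0 0.0281 2882
back x [0.0367 0.0372 0.0373] y [-0.0191  0.0172]
10.275 [ 0.51691902 -0.12436382  0.12087121] [ 0.69902392 -1.34957555 -8.40711109]
([-0.038, 0.04, 1.137], [-0.023, -0.011, 0.012])
```

View pics/wrist8.png

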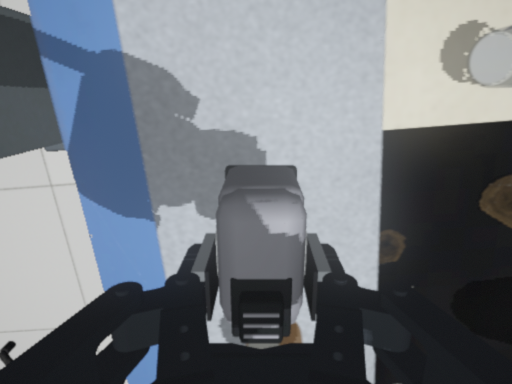

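Request:
{"method": "send_rows", "body": {
  "targets": [
    [-0.04,0.02,0,0,0,0,30],
    [-0.04,0.02,0.5,0,0,0,30],
    [-0.04,0.02,1.0,0,0,0,30],
    [-0.04,0.02,1.08,0,0,0,30],
    [-0.04,0.02,1.08,0,0,0,30]
  ]
}}

```text
time_s: 10.95
position: [0.5209, -0.1294, 0.0678]
tool_rot: [[0.081, 0.997, 0.0], [0.997, -0.081, -0.0], [-0.0, 0.001, -1.0]]
ft_force: [-0.7, -0.6, -6.9]
grip_width: 0.0392
```

Run:
```python
from h import *
s,im,d,P=snap("scene","9");print(s["time_s"],s["position"],s["ft_force"])
s,im2,d,P=snap("top","9")
im=im[140:250,280:420];im2=im2[170:260,260:420]
cv2.imwrite("pics/z9.png",np.vstack([cv2.resize(im,(560,300*0+290)),cv2.resize(im2,(560,300))])[:,:,::-1])
print(rel([.5186,-.1263,.0505],-4.6,s))
```

```text
10.95 [ 0.5208599  -0.12935535  0.06782492] [-0.71021572 -0.55344866 -6.88552481]
([0.057, -0.052, 0.355], [0.01, 0.004, -0.006])
```

View pics/z9.png

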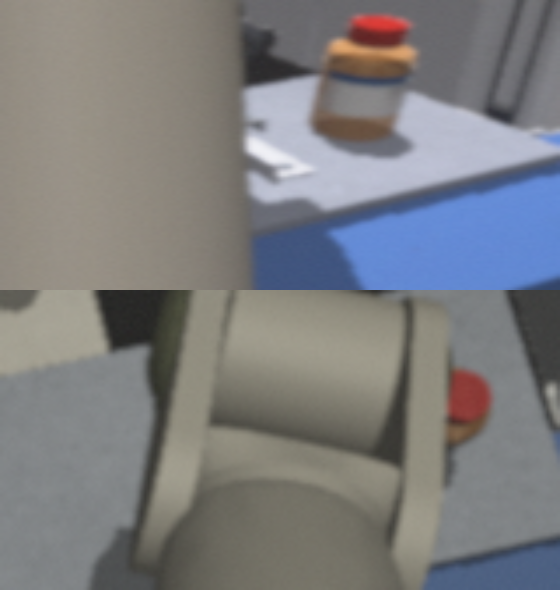

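Request:
{"method": "send_rows", "body": {
  "targets": [
    [0.05,-0.04,0,0,0,0,30],
    [0.05,-0.04,0.15,0,0,0,30],
    [0.05,-0.04,0.3,0,0,0,30],
    [0.05,-0.04,0.34,0,0,0,30]
  ]
}}

```text
time_s: 11.55
position: [0.518, -0.126, 0.0499]
tool_rot: [[0.081, 0.997, -0.001], [0.997, -0.081, 0.001], [0.001, -0.001, -1.0]]
ft_force: [-5.0, 4.4, 6.6]
grip_width: 0.0395
```

Request:
{"method": "send_rows", "body": {
  "targets": [
    [0,0,-0.03,0,0,0,30],
    [0.2,0,-0.03,0,0,0,30],
    [0.5,0,-0.03,0,0,0,30],
    [0.8,0,-0.03,0,0,0,30],
    [0.8,0,-0.03,0,0,0,30]
  ]
}}

```text
time_s: 12.18
position: [0.5215, -0.0848, 0.0522]
tool_rot: [[0.079, 0.997, -0.0], [0.997, -0.079, 0.0], [0.0, -0.0, -1.0]]
ft_force: [-0.5, -1.6, -8.1]
grip_width: 0.0392
```

Run:
```python
from tp import *
s,x,y,h,d=tapepose("10");print(s["time_s"],s["position"],s["ft_force"])
s,im,d,P=snap("scene","10")
s,im2,d,P=snap("top","10")
im=im[140:250,280:420];im2=im2[170:260,260:420]
cv2.imwrite("pics/z10.png",np.vstack([cv2.resize(im,(560,290)),cv2.resize(im2,(560,300))])[:,:,::-1])
```

```text
button x [-0.021   0.0101] y [-0.0206  0.0203] h 0.0381 2599
top plane pitch,roll deg [-0.41 -1.11] h0 0.0281 2871
back x [0.0366 0.0372 0.0373] y [-0.0191  0.0171]
12.175 [ 0.52154371 -0.08476705  0.05218385] [-0.47458364 -1.63933883 -8.06743148]
```

View pics/z10.png

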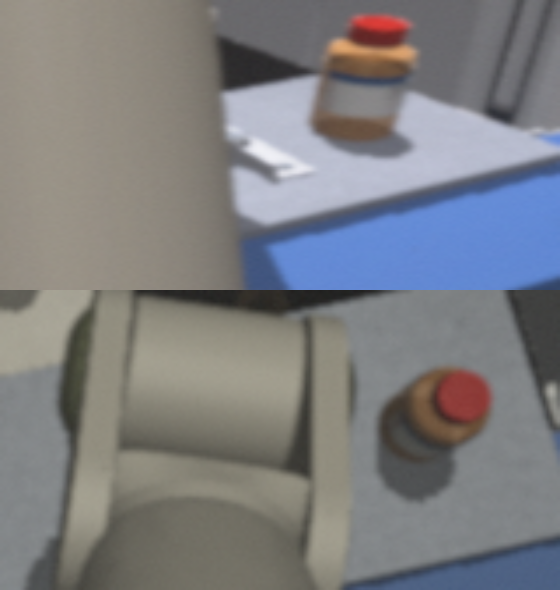

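Request:
{"method": "send_rows", "body": {
  "targets": [
    [0.4,0,0.02,0,0,0,30],
    [0.8,0,0.02,0,0,0,30],
    [1.2,0,0.02,0,0,0,30],
    [1.6,0,0.02,0,0,0,30],
    [1.6,0,0.02,0,0,0,30]
  ]
}}

```text
time_s: 12.95
position: [0.5279, -0.0053, 0.0511]
tool_rot: [[0.079, 0.997, -0.0], [0.997, -0.079, 0.0], [0.0, -0.0, -1.0]]
ft_force: [-0.7, -2.3, -7.9]
grip_width: 0.0388
```

Run:
```python
from tp import *
s,x,y,h,d=tapepose("11");print(s["time_s"],s["position"],s["ft_force"])
s,im,d,P=snap("scene","11")
s,im2,d,P=snap("top","11")
im=im[140:250,240:380];im2=im2[170:260,240:400]
cv2.imwrite("pics/z11.png",np.vstack([cv2.resize(im,(560,290)),cv2.resize(im2,(560,300))])[:,:,::-1])
```

```text
button x [-0.0211  0.0101] y [-0.0206  0.0203] h 0.038 2602
top plane pitch,roll deg [-0.29 -0.96] h0 0.0281 2886
back x [0.0367 0.0372 0.0373] y [-0.0193  0.0173]
12.95 [ 0.52787114 -0.00530291  0.05105781] [-0.73934281 -2.27824507 -7.91113038]
```

View pics/z11.png

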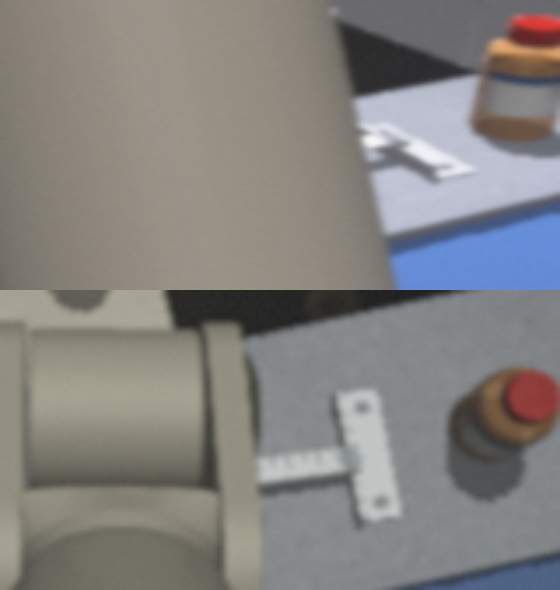

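View pics/wrist11.png

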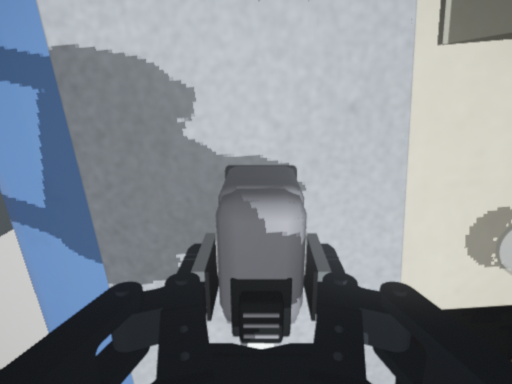

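The tape is hooked and its blade is stretched straight out from the lip (top inset, blade at (310,465)). I back on towards the slab.

Request:
{"method": "send_rows", "body": {
  "targets": [
    [0.4,0,0,0,0,0,30],
    [0.8,0,0,0,0,0,30],
    [1.1,0,0,0,0,0,30],
    [1.3,0,0,0,0,0,30],
    [1.4,0,0,0,0,0,30]
  ]
}}

```text
time_s: 13.72
position: [0.5337, 0.0635, 0.0511]
tool_rot: [[0.081, 0.997, -0.0], [0.997, -0.081, -0.0], [-0.0, -0.0, -1.0]]
ft_force: [0.5, -1.6, -7.2]
grip_width: 0.0392
```

Run:
```python
from tp import *
s,x,y,h,d=tapepose("12");print(s["time_s"],s["position"],s["ft_force"])
# slab top near edge in tool coords: z_world .042
zw=s["position"][2]+h
m=(d>0)&(abs(zw-.0425)<.003)&(x>.03)&(x<.15)
for yy in np.arange(-.06,.061,.01):
    k=m&(abs(y-yy)<.003)
    if k.sum()>5: print(round(yy,3),np.sort(x[k])[:3].round(4),k.sum())
```

```text
button x [-0.021   0.0104] y [-0.0206  0.0203] h 0.038 2599
top plane pitch,roll deg [-0.54 -0.95] h0 0.0281 2877
back x [0.0371 0.0578 0.0595] y [-0.0196  0.019 ]
13.725 [0.53370628 0.06347644 0.05107787] [ 0.45316601 -1.62361609 -7.23595378]
-0.04 [0.0502 0.0502 0.0503] 1927
-0.03 [0.0503 0.0503 0.0503] 1864
-0.02 [0.0351 0.0352 0.0353] 1898
-0.01 [0.0367 0.0368 0.0368] 1919
0.0 [0.0368 0.0368 0.0368] 1906
0.01 [0.0367 0.0367 0.0368] 1895
0.02 [0.0503 0.0503 0.0503] 1930
0.03 [0.0502 0.0502 0.0503] 1957
0.04 [0.0502 0.0502 0.0503] 1886
```

View pics/wrist12.png

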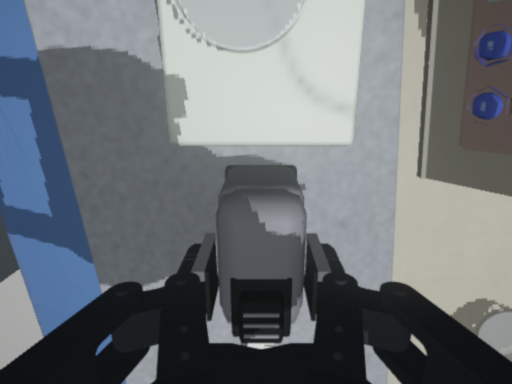

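Request:
{"method": "send_rows", "body": {
  "targets": [
    [0.12,0,0,0,0,0,30],
    [0.2,0,0,0,0,0,30],
    [0.23,0,0,0,0,0,30],
    [0.25,0,0,0,0,0,30]
  ]
}}

```text
time_s: 14.28
position: [0.5347, 0.0757, 0.0511]
tool_rot: [[0.081, 0.997, -0.0], [0.997, -0.081, -0.0], [-0.0, -0.0, -1.0]]
ft_force: [0.3, -2.4, -7.9]
grip_width: 0.0391
```

Request:
{"method": "send_rows", "body": {
  "targets": [
    [0.02,0,0,0,0,0,30],
    [0.02,0,0,0,0,0,30]
  ]
}}

```text
time_s: 14.52
position: [0.5348, 0.0762, 0.0511]
tool_rot: [[0.081, 0.997, -0.0], [0.997, -0.081, -0.001], [-0.001, -0.0, -1.0]]
ft_force: [-1.3, -5.5, -7.0]
grip_width: 0.039
```

Request:
{"method": "send_rows", "body": {
  "targets": [
    [0.01,0,0.02,0,0,0,30],
    [0.01,0,0.03,0,0,0,30],
    [0.01,0,0.03,0,0,0,30]
  ]
}}

```text
time_s: 14.9
position: [0.535, 0.0763, 0.05]
tool_rot: [[0.081, 0.997, 0.0], [0.997, -0.081, -0.002], [-0.001, 0.0, -1.0]]
ft_force: [-1.9, -7.5, -4.5]
grip_width: 0.0391
```

Run:
```python
from tp import *
s,x,y,h,d=tapepose("13");print(s["time_s"],s["position"],s["ft_force"])
zw=s["position"][2]+h
m=(d>0)&(abs(zw-.0425)<.003)&(x>.03)&(x<.15)
for yy in (-.04,-.03,0,.03,.04):
    k=m&(abs(y-yy)<.003)
    if k.sum()>5: print(round(yy,3),np.sort(x[k])[:3].round(4),k.sum())
```

```text
button x [-0.021   0.0099] y [-0.0206  0.0203] h 0.0381 2593
top plane pitch,roll deg [-0.6  -1.16] h0 0.0281 2886
back x [0.0441 0.0569 0.0593] y [-0.0199  0.0198]
14.9 [0.53496932 0.07629854 0.04997534] [-1.91455334 -7.46509281 -4.4972481 ]
-0.04 [0.0377 0.0377 0.0378] 1930
-0.03 [0.0376 0.0377 0.0377] 2174
0 [0.0366 0.0366 0.0368] 2276
0.03 [0.0377 0.0378 0.0378] 2314
0.04 [0.0374 0.0377 0.0377] 2163
```

Request:
{"method": "send_rows", "body": {
  "targets": [
    [0,0,0.01,0,0,0,30],
    [0,0,0.015,0,0,0,30],
    [0,0,0.015,0,0,0,30]
  ]
}}

```text
time_s: 15.32
position: [0.535, 0.0763, 0.0499]
tool_rot: [[0.081, 0.997, 0.001], [0.997, -0.081, -0.002], [-0.002, 0.001, -1.0]]
ft_force: [-3.6, -7.3, 3.4]
grip_width: 0.0391
```

Seated. I release it, opening gently.

Request:
{"method": "send_rows", "body": {
  "targets": [
    [0,0,0,0,0,0,44],
    [0,0,0,0,0,0,52],
    [0,0,0,0,0,0,58],
    [0,0,0,0,0,0,58]
  ]
}}

```text
time_s: 15.82
position: [0.5349, 0.0773, 0.0489]
tool_rot: [[0.081, 0.997, 0.0], [0.997, -0.081, 0.0], [0.0, 0.0, -1.0]]
ft_force: [-0.2, -0.3, -0.4]
grip_width: 0.0579
```

Run:
```python
from tp import *
s,x,y,h,d=tapepose("14");print(s["time_s"],s["position"],s["ft_force"])
zw=s["position"][2]+h
m=(d>0)&(abs(zw-.0425)<.003)&(x>.03)&(x<.15)
for yy in (-.04,-.03,-.015,-.01,0,.01,.015,.03,.04):
    k=m&(abs(y-yy)<.003)
    if k.sum()>5: print(round(yy,3),np.sort(x[k])[:3].round(4),k.sum())
```

```text
button x [-0.0219 -0.0039] y [-0.0092  0.0073] h 0.0388 2033
top plane pitch,roll deg [-0.18 -0.79] h0 0.029 2909
back x [0.0438 0.057  0.0594] y [-0.0199  0.0198]
15.825 [0.5349473  0.07730791 0.04893234] [-0.1837014  -0.31334179 -0.3951811 ]
-0.04 [0.0362 0.0362 0.0363] 1949
-0.03 [0.0362 0.0363 0.037 ] 2234
-0.015 [0.0341 0.0342 0.0342] 2353
-0.01 [0.0355 0.0356 0.0357] 2331
0 [0.0356 0.0356 0.0356] 2332
0.01 [0.0355 0.0355 0.0355] 2310
0.015 [0.0318 0.0332 0.0339] 2250
0.03 [0.0362 0.0362 0.0362] 2330
0.04 [0.0362 0.0362 0.0362] 2227
```

View pics/wrist14.png

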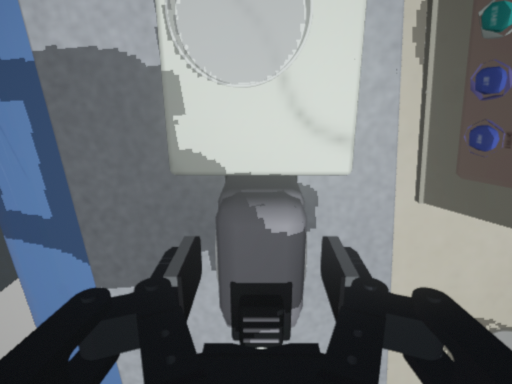

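The tape stays put: its back is flush with the slab edge at row 175. Up, close the fingers and move over the button.

Request:
{"method": "send_rows", "body": {
  "targets": [
    [0,0,-0.5,0,0,0,60],
    [0,0,-1.2,0,0,0,62],
    [0,0,-1.6,0,0,0,30],
    [-0.26,-0.02,-1.6,0,0,0,0],
    [-0.26,-0.02,-1.6,0,0,0,0]
  ],
  "grip_force": 30
}}

```text
time_s: 16.5
position: [0.5323, 0.0634, 0.1279]
tool_rot: [[0.082, 0.997, -0.002], [0.997, -0.082, 0.0], [-0.0, -0.002, -1.0]]
ft_force: [-0.2, -0.6, -1.2]
grip_width: 0.0073
```

Request:
{"method": "send_rows", "body": {
  "targets": [
    [0,0,0,0,0,0,0],
    [0,0,0.2,0,0,0,0],
    [0,0,0.4,0,0,0,0]
  ]
}}

```text
time_s: 16.88
position: [0.5325, 0.0645, 0.1077]
tool_rot: [[0.081, 0.997, -0.001], [0.997, -0.081, 0.0], [0.0, -0.001, -1.0]]
ft_force: [0.7, -0.1, -0.6]
grip_width: -0.0002
```

Run:
```python
from h import *
s,im,d,P=snap("wrist","15");print(s["time_s"],s["position"],s["ft_force"],s["grip_width"])
print(rel([.5329,.0643,.0835],-4.6,s))
snap("scene","15")
```

```text
16.875 [0.53252544 0.06446078 0.10766864] [ 0.69276301 -0.11249312 -0.5678521 ] -0.0002260265336273171
([-0.003, 0.008, 0.483], [-0.008, -0.0, -0.003])
```

View pics/wrist15.png

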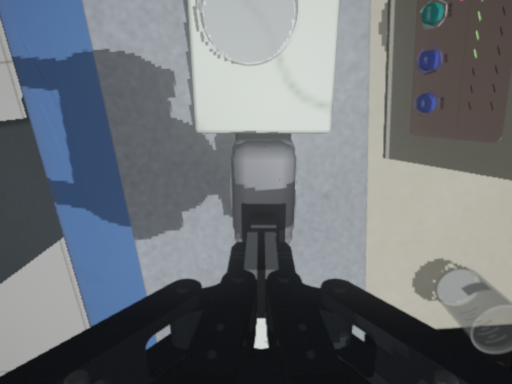

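View pics/scene15.png

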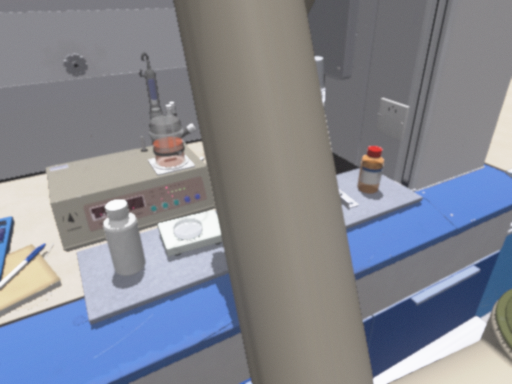

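The closed fingers are over the button at (263,225), and the white bottle stands upright at scene (123,240). I press.

Request:
{"method": "send_rows", "body": {
  "targets": [
    [0,0,0.3,0,0,0,0],
    [0,0,0.4,0,0,0,0],
    [0,0,0.44,0,0,0,0],
    [0,0,0.48,0,0,0,0]
  ]
}}

```text
time_s: 17.48
position: [0.5327, 0.0643, 0.085]
tool_rot: [[0.081, 0.997, -0.0], [0.997, -0.081, -0.0], [-0.0, -0.0, -1.0]]
ft_force: [-1.4, -0.2, 3.5]
grip_width: -0.0002
```

Request:
{"method": "send_rows", "body": {
  "targets": [
    [0,0,0.02,0,0,0,0],
    [0,0,0.03,0,0,0,0],
    [0,0,0.03,0,0,0,0]
  ]
}}

```text
time_s: 17.85
position: [0.5328, 0.0643, 0.0836]
tool_rot: [[0.081, 0.997, 0.0], [0.997, -0.081, 0.0], [0.0, 0.0, -1.0]]
ft_force: [-2.9, 1.1, 4.6]
grip_width: -0.0004
```

Request:
{"method": "send_rows", "body": {
  "targets": [
    [0,0,0.02,0,0,0,0],
    [0,0,0.03,0,0,0,0],
    [0,0,0.03,0,0,0,0]
  ]
}}

```text
time_s: 18.23
position: [0.533, 0.0643, 0.083]
tool_rot: [[0.081, 0.997, 0.001], [0.997, -0.081, -0.0], [-0.0, 0.001, -1.0]]
ft_force: [-5.4, -0.5, 13.9]
grip_width: -0.0004
```

Firm stop at 14 N. I lift off and check.

Request:
{"method": "send_rows", "body": {
  "targets": [
    [0,0,-0.2,0,0,0,0],
    [0,0,-0.8,0,0,0,0],
    [0,0,-1.6,0,0,0,0],
    [0,0,-2.4,0,0,0,0],
    [0,0,-3.0,0,0,0,60]
  ]
}}

```text
time_s: 18.85
position: [0.5333, 0.0642, 0.234]
tool_rot: [[0.081, 0.997, 0.003], [0.997, -0.081, -0.0], [-0.0, 0.003, -1.0]]
ft_force: [0.4, -0.1, 0.4]
grip_width: 0.0173
```

Run:
```python
from h import *
print(rel([.40,.20,.23],-4.6))
s,im,d,P=snap("wrist","16"); print(s["position"])
X,Y,Z=P[...,0],P[...,1],P[...,2]
for l in ("lock_top",):
    for r in vision.masks_of("wrist",l)[:1]:
        q=P[r["pixels"]&(d>0)]; print(l,r["p"],np.percentile(q[:,2],[5,25,50,75,95]).round(4))
u=np.array([.0802,.9968,0]);A=np.array([.5168,-.1731,0])
ax=(P-A)@u; ay=(P-A)@np.array([-.9968,.0802,0])
m=(d>0)&(abs(ay)<.03)&(Z>.072)&(Z<.095)&(ax>.15); print("btn/case z",np.unique(Z[m].round(3),return_counts=True))
m=(d>0)&(Z>.039)&(Z<.048)
for a in (-.035,-.027,-.015,0,.015,.03,.035): 
    k=m&(abs(ay-a)<.003)&(ax>.2); print(a,np.sort(ax[k])[:3].round(4) if k.sum() else None)
m=(d>0)&(abs(ay-.002)<.018)&(Z>.06)&(Z<.08)&(ax>.15); print("case ax",np.percentile(ax[m],[1,99]))
```

```text
([2.491, -2.877, 0.071], [0.019, 0.0, -0.005])
[0.53329377 0.06422659 0.2339507 ]
lock_top 0.69 [0.0808 0.0827 0.0834 0.084  0.0848]
btn/case z (array([0.072, 0.073, 0.074, 0.075, 0.076, 0.077, 0.078, 0.079, 0.08 ,
       0.081, 0.082, 0.083, 0.084, 0.085, 0.086]), array([ 29,  60,  79, 164, 241, 414, 546, 324,  40,  11,  53, 137, 142,
        33,   6]))
-0.035 [0.2875 0.2875 0.2875]
-0.027 [0.2875 0.2875 0.2875]
-0.015 [0.2857 0.2875 0.2875]
0 [0.2869 0.2869 0.2869]
0.015 [0.2869 0.2869 0.287 ]
0.03 [0.2875 0.2876 0.2876]
0.035 [0.2875 0.2876 0.2877]
case ax [0.21703218 0.28633489]
```

View pics/wrist16.png

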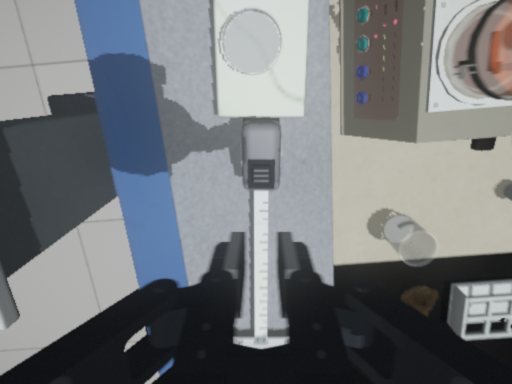

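Request:
{"method": "send_rows", "body": {
  "targets": [
    [1.0,-1.0,-0.3,0,0,0,60],
    [2.0,-2.2,-0.6,0,0,0,60],
    [3.0,-3.4,-0.6,0,0,0,60],
    [4.0,-4.4,-0.6,0,0,0,60],
    [4.0,-4.4,-0.6,0,0,0,60]
  ]
}}

```text
time_s: 19.58
position: [0.3279, 0.2826, 0.2614]
tool_rot: [[0.08, 0.997, -0.0], [0.997, -0.08, 0.0], [0.0, -0.0, -1.0]]
ft_force: [0.9, -0.3, 0.2]
grip_width: 0.0603
```

Run:
```python
from h import *
for n in ("top","scene"):
    s,im,d,P=snap(n,"17")
    for l in ("bottle_white","bottle_amber","beaker","dish","tape"):
        for r in vision.masks_of(n,l)[:1]:
            q=P[r["pixels"]&(d>0)]; print(n,l,round(r["p"],2),np.median(q,0).round(3),np.percentile(q[:,2],97).round(3))
print(s["time_s"],s["ft_force"],s["position"])
a=cv2.imread("pics/top17.png")[150:300,90:430];b=cv2.imread("pics/scene17.png")[130:280,80:420]
cv2.imwrite("pics/z17.png",np.vstack([cv2.resize(x,(680,300)) for x in (a,b)]))
```

```text
top bottle_white 0.97 [0.514 0.289 0.118] 0.15
top bottle_amber 0.78 [ 0.513 -0.26   0.099] 0.126
top dish 0.59 [0.525 0.035 0.039] 0.083
top tape 0.79 [0.526 0.039 0.041] 0.083
scene bottle_white 0.67 [0.5   0.303 0.092] 0.148
scene bottle_amber 0.98 [ 0.503 -0.255  0.075] 0.124
scene beaker 0.9 [ 0.684 -0.036  0.042] 0.06
scene dish 0.38 [ 0.517 -0.129  0.037] 0.039
scene tape 0.7 [0.519 0.068 0.042] 0.082
19.875 [-0.48161302 -0.01849092  0.18644019] [0.33034113 0.28091455 0.26145001]
```

View pics/z17.png

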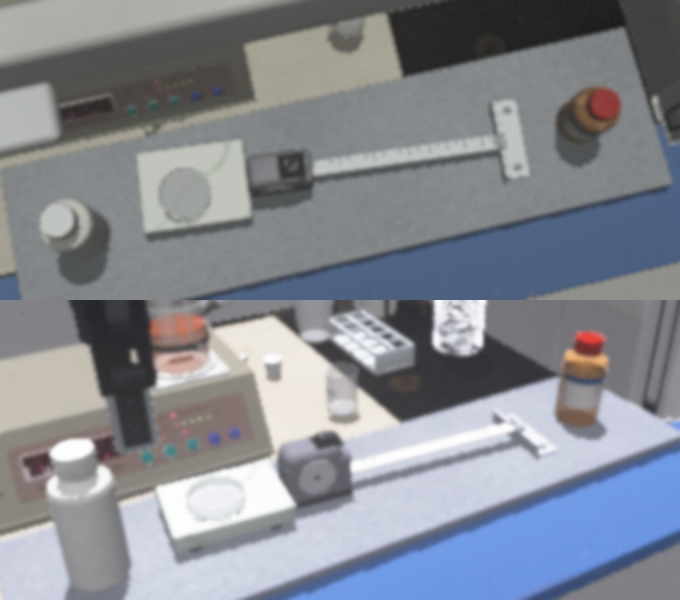

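The tape is hooked over the lip with its blade straight and its back at the slab. The white bottle is upright at the left end, and the amber bottle, beaker and dish are where they were. I hand in.

```bash
python3 -c "
from rig import env
print(env.close_job())"
```

```text
the job is handed in; nothing more can be done
None
```

The job is done and handed in at about 20 s of the 61 s allowed; no verdict was reported. I set the white bottle upright at the free end of the board, beyond the slab. Then I hooked the tape over the lip, backed it straight to the slab, set it down, and pressed the lock.

- **Hook and blade:** the last pictures show the hook on the lip and the blade straight.
- **Back at the slab:** the case back measures within about 0.5 mm of the slab edge, and the force rose to about 5 N on contact. I measured the gap at about 285 to 286 mm, from the lip's slab-side face to the slab edge.
- **Lock:** the button stopped firmly at about 14 N and now stands about 5.7 mm proud of the case, so it went down roughly 4.3 mm.
- **Other things:** the amber bottle reads the same as at the start, and the beaker agrees within the scatter of its first readings. The dish looks unmoved in the pictures, but that is by eye only.

One check disagreed: in the final pictures the detector reported the dish at the tape's position, with low confidence. I judged that a false detection, because the dish is plainly visible on the slab.

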